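Hold a spring at its test length on the bench spring tester

TASK

The spring in the bench tester is ready to be checked at its test length. Flip the cam lock lever right over to its free side, then take the black pull handle and draw the carriage out against the spring until its pointer is in line with the mark on the small index block on the rule, without stretching the spring well past that mark, and finish still holding it there by the handle so that the load can be read off the dial. Leave the index block where it is set and do not disturb the tape measure or the blue bin.

Things in the scene. Friction and masses are not known exactly. Their poses are not given: they have to be found in the camera images.
- tester: Bench spring tester, fixed: grey base 246 x 120 x 14 mm (x -116..130, y -56..64 mm in its own frame). Origin on the table below the home place of the handle; yaw varies. Own +x runs along two 10 mm guide rods (33 mm up) to the head with the load dial (x 70..126, up to 125 mm high); own -x is the pulling direction, +y the cam lever's side, -y the rule's side, z up.
- pull_handle (a point): Point on the axis of the carriage's upright round black pull handle, 90 mm above the table. Grip 23 mm in diameter from 85 to 104 mm up, narrowing below to 17 mm at 54 mm; top at 112 mm. It stands in the middle of the carriage, an aluminium block 52 (x) x 72 (y) mm, top 47 mm up. Nothing else high stands within 60 mm of it but the lever while that is locked.
- carriage (a joint): How far the carriage is pulled out, m: 0 home, grows along the tester's -x, end 0.068. The spring pulls it home with about 3 N at 0 and 12 N at 0.055 (160 N/m), plus 0.6 N friction; let go, it runs home. While the lever is locked the cam disc stands 1 mm in front of the carriage and stops it.
- pointer (a point): Tip of the carriage's pointer, a thin steel blade on its -y side, 46 mm up, 43 mm from the rods' middle line; same x in the tester's frame as the handle's axis, moves with it.
- index_mark (a point): The black line on the index, a 15 mm aluminium block with thumb screw (top 56 mm up) clamped by friction (5 N) on the steel rule at the -y side; the line faces the pointer. Set 28 to 54 mm out from the pointer's home place. In line: same x in the tester's frame. Must not be shifted.
- rider (a joint): Where the index sits on the rule, in m, same zero and direction as the carriage: when the carriage reads the same value, the pointer is in line with the mark.
- lock_cam (a joint): Angle of the cam lock lever, rad: 0 to 0.15 as found (locked, leaning 25 to 16 degrees inward over the rods); grows as it swings up, over and outward to the tester's +y side; 1.66 at its end stop (free, leaning 70 degrees outward). Clear of the carriage beyond about 1.0; fully over means close to the stop. It stays where it is left (0.07 N m friction).
- lever_knob (a point): Centre of the black ball knob, 21 mm in diameter, on the lever's end, 62 mm from the hinge axis. Locked: about 87 to 91 mm above the table; free at the stop: 52 mm. The lever below it is a round rod of 8 to 10 mm. A push of 1 to 2 N on knob or rod towards the tester's +y swings it over.
- cam_axis (a point): Point on the lever's hinge axis in the plane in which the lever swings: x = -48, y = 53, z = 31 mm in the tester's frame. The axis runs along the tester's x.
- bin_blue_s: Bystander: small blue open-fronted bin with fasteners, 121 x 71 x 51 mm, origin under its centre.
- tape_measure: Bystander: tape measure standing up, 37 x 77 x 60 mm, origin under its centre.

How it is judged (in metres and radians):
On the way:
1. the lever is flipped over to its free side while the carriage is still home (value of joint lock_cam above 1.25 rad and value of joint carriage below 0.006 m), for 0.2 s.
At the end, for the whole second after the job is handed in: The pointer is within 3 mm of the index mark along the rule and still, the lever is on its free side (beyond 1.2 rad), and the fingers hold the carriage by its handle (contact over 2 N) through the last second (x of pointer in the frame of index_mark between -0.003 and 0.003 m and velocity of joint carriage between -0.006 and 0.006 m/s and contact force between the fingers and carriage above 2 N and value of joint lock_cam above 1.2 rad); the arm keeps its last pose, push and grip.
It fails at once if the spring is stretched more than 7 mm past the index mark (x of pointer in the frame of index_mark below -0.007 m).
It fails at once if the index is shifted on the rule by more than 3 mm (distance of index_mark from where it was at the start of the episode above 0.003 m).
It fails at once if a bystander is moved by more than 2 cm (distance of any of bin_blue_s, tape_measure from where it was at the start of the episode above 0.02 m).
It also fails if it takes over 42 s, if anything falls off the work surface, if the arm or the gripper's body presses on something with over 40 N, if the wrist force passes 120 N, or if a joint passes its speed limit or range.

ROBOT

A 6-joint arm with a two-finger parallel gripper is mounted at the origin on a cart in front of the work surface, level with it; the furniture and walls round the work are solid. World frame = base frame: x ahead of the robot, y to its left, z up, the work surface at z = 0. Lengths are in mm, angles in rad, forces in N, time in s.
With the tool pointing down it reaches from about 400 to 825 mm from the base axis. Payload 7 kg.
Tool frame: the origin (TCP) lies between the finger pads; the fingertips stand 25 mm ahead of it and the grasp point (between the pads) lies 6 mm ahead of it (env.tip_extent is the distance from the TCP to the fingertips, in mm); z points along the fingers, y is the line along which they close (so a half turn about z gives the same grasp; the last joint's range is limited). The gripper opens to 88 mm and grips with 3 to 60 N. Pads are 19 mm wide; open, the fingers measure 130 mm over their backs; the gripper's body (78 mm by 193 mm) begins 47 mm behind the grasp point.
Start: joints at [1.456, 0.359, 0.012, 0, -1.224, -0.288], TCP at [264.603, 620.951, 251.561] pointing down, gripper open.
Joint ranges: [-3.07, 3.07], [-1.43, 2.12], [-1.02, 1.25], [-3.03, 1.67], [-3.05, -0], [-3.03, 3.03]. Speed limits (rad/s): [2.39, 2.39, 3.01, 3.14, 3.14, 3.14].

INTERFACE

Orientations are given as a rotation vector (axis times angle).
In Python, from cell import env gives the robot as it stands.
- The arm moves only by the shell command python3 -m jog 'ROWS' [FORCE]. ROWS is JSON, a list that holds one entry, the list of rows, each a list of 7 numbers: the shift along the tool's x, y, z scaled (see below), then the turn, a rotation vector about the tool's x, y, z scaled (see below), then the finger opening in mm, from 0 to 87.6. In form: [[[x, y, z, ax, ay, az, hand], ...]]. A call has 1 to 20 rows; each row is the pose to reach, as a shift and turn from the pose commanded when the call began, along the tool's axes at that moment; what a row does not reach only later rows make up. The controller multiplies each number of a shift by 0.3 m and each number of a turn by pi/4 rad. A row lasts 1/12 s, in which the tool goes at most 41.7 mm and 7.16 degrees, less where a joint would pass 70% of its speed; a pose out of reach is approached as far as the arm can. A call with a number of a shift or a turn outside -1 to 1 is refused whole. A call with a gripper value outside its range is refused whole. The fingers move at their own pace and stop on an object; FORCE is the grip in N (left out, the last holds). Time passes only in rows, so rows that repeat a pose let the fingers close. It gives the time, the measured TCP pose, the force, the opening and the grip force at its end, in the units of the state.
- env.observe(): the state, without advancing time (a new reading comes with each control period).
- env.get_image(name): name is "side" or "top"; returns a dict with "img" (420x560x3 uint8, blue, green, red), "range_z" (420x560 float32, mm along the optical axis (not along the pixel's ray), 0 where there is no reading), "fovy" (degrees; the focal length in pixels is half the picture's height over the tangent of half this angle, whatever the lens; pixels are square), "cx", "cy" (the principal point, pixels), "distortion" ([k1, k2, p1, p2, k3] as OpenCV has them; the pictures are not rectified), "extrinsics" (4x4, takes a point from world to camera coordinates). Camera axes: x right, y down, z forward; pixel columns grow to the right and rows downward; lengths in mm; the calibration is good to about 2 mm. A picture is of the moment at which its call begins.
- env.hand_in(): hands the job in; it is judged then, once.
The state is a dict: "time_s": time; "q": joint angles; "joint_vel": joint speeds; "effort": joint torques, N m; "eef_pos": TCP position; "eef_rot": TCP orientation; "contact_force": force on the tool from outside, world axes, zero at the start; "wrist_torque": the same for the moment, N m; "opening": finger opening in mm; "grasp_force": force on a finger pad.
Only numpy, scipy, OpenCV 4.12 (cv2) and the standard library are available. Lean on these libraries where they do the work, as an engineer would, in place of code of your own. Each camera call takes 0.05 s, during which the arm holds its last target. There are 200 camera calls.

## Working session

There is one attempt and no reset: what is moved stays moved. The work goes in short steps, Python scripts to look and compute and a shell command to move; the robot and the scene stay as the last step left them, time stands still between calls to the robot, and variables do not carry over. Pictures are saved under pics/ and viewed, at most 10 in all, crops included, and the job is handed in when it is done.

```bash
mkdir -p pics; ls
cat > h.py <<'E'
import numpy as np, cv2, pickle
from cell import env
def snap(n):
    d=env.get_image(n); return d
def K(d):
    h,w=d['img'].shape[:2]; f=h/2/np.tan(np.radians(d['fovy'])/2)
    return np.array([[f,0,d['cx']],[0,f,d['cy']],[0,0,1.]])
def ray(d,u,v):
    p=cv2.undistortPoints(np.array([[[u,v]]],float),K(d),np.array(d['distortion'],float))[0,0]
    E=np.array(d['extrinsics']); R,t=E[:3,:3],E[:3,3]
    return -R.T@t, R.T@np.array([p[0],p[1],1.])
def onz(d,u,v,z):
    o,r=ray(d,u,v); return o+r*(z-o[2])/r[2]
def dep(d,u,v):
    o,r=ray(d,u,v); return o+r*d['range_z'][int(v),int(u)]
def proj(d,P):
    E=np.array(d['extrinsics']); 
    return cv2.projectPoints(np.array(P,float).reshape(-1,3),cv2.Rodrigues(E[:3,:3])[0],E[:3,3],K(d),np.array(d['distortion'],float))[0][:,0]
E
python3 - <<'E'
from h import *
for n in('side','top'):
    d=snap(n); pickle.dump(d,open(n+'0.pkl','wb')); cv2.imwrite(f'pics/{n}0.png',d['img'])
    E=np.array(d['extrinsics']); print(n,-E[:3,:3].T@E[:3,3],d['fovy'],d['distortion'])
print(env.observe())
E
```

```text
pics
side [ 510.71362961 -644.64068281  469.39125448] 51.762763515817696 [-0.05759473  0.          0.          0.          0.        ]
top [ 398.52670895  159.75286516 1105.12210661] 51.29022408728237 [-0.12672993  0.          0.          0.          0.        ]
{'time_s': 0.1, 'q': array([ 1.45610816e+00,  3.59286578e-01,  1.11691767e-02, -3.18487052e-04,
       -1.22410258e+00, -2.88116233e-01]), 'joint_vel': array([ 0.0012111 , -0.00172792,  0.00325304, -0.00040539,  0.00013729,
        0.0003869 ]), 'effort': array([-1.30769084e-03, -5.84164345e+01,  2.93754601e+01,  7.01552063e+00,
        1.02428271e-02, -4.98003226e-05]), 'eef_pos': array([264.45209661, 620.6086883 , 250.74124869]), 'eef_rot': array([ 3.07664265e+00, -6.28332721e-01, -2.74824328e-04]), 'contact_force': array([-1.3083508 , -0.03689882,  0.11711596]), 'wrist_torque': array([-0.0292697 , -0.03526587,  0.03055364]), 'grasp_force': 0.0, 'opening': 87.35523735451918}
```

View pics/top0.png

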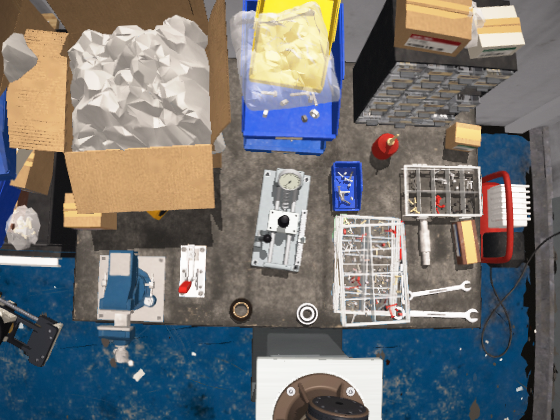

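View pics/side0.png

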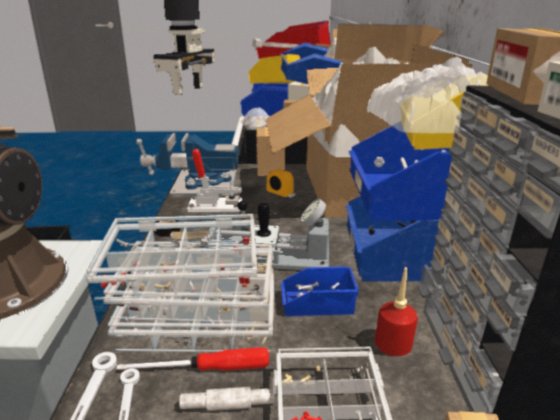

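Top view: the tester lies near (280,220), with the dial at the top (289,181), handle top at (285,221) and knob at (266,239). The bin is at (347,187). In the side view the handle is at (264,220). Next I'll zoom in and measure.

Run:
```python
from h import *
d=pickle.load(open('top0.pkl','rb'))
c=d['img'][160:280,240:320]; a=cv2.resize(c,None,fx=5,fy=5,interpolation=cv2.INTER_CUBIC)
s=pickle.load(open('side0.pkl','rb'))
b=cv2.resize(s['img'][190:270,220:340],None,fx=3.3,fy=3.3,interpolation=cv2.INTER_CUBIC)
o=np.zeros((600,800,3),np.uint8); o[:,:400]=a; o[:b.shape[0],400:400+b.shape[1]]=b[:,:400]
cv2.imwrite('pics/z0.png',o)
g=cv2.cvtColor(d['img'],cv2.COLOR_BGR2GRAY)
m=np.zeros_like(g); m[200:260,250:310]=(g[200:260,250:310]<45)*255
n,l,st,ce=cv2.connectedComponentsWithStats(m)
for i in range(1,n):
    if st[i,4]>12: u,v=ce[i]; print(st[i],ce[i],dep(d,u,v).round(1),onz(d,u,v,112).round(1),onz(d,u,v,89).round(1))
# base corners approx by brightness
```

```text
[278 216  11  11  68] [282.58823529 222.04411765] [483.2 105.5 111.2] [483.1 105.5 112. ] [485.1 104.3  89. ]
[263 235   8   7  45] [266.55555556 238.13333333] [446.1 141.1 100.9] [445.6 141.3 112. ] [446.7 140.9  89. ]
```

View pics/z0.png

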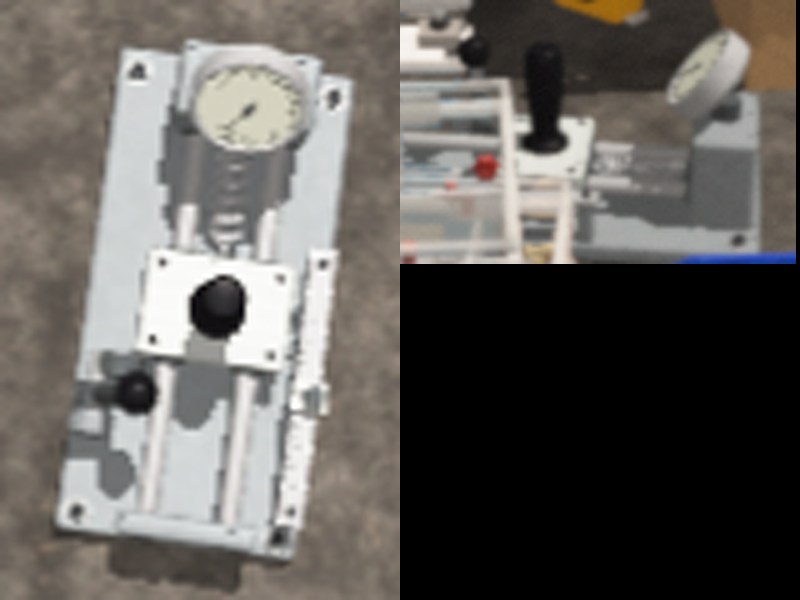

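The crop shows the base corners at (122,48), (352,78), (57,525) and (293,558), the index block at about (312,400), and the handle at (218,305). I'll fit the tester pose from the corners.

Run:
```python
from h import *
d=pickle.load(open('top0.pkl','rb'))
px=lambda x,y:(240+(x+.5)/5-.5,160+(y+.5)/5-.5)
C=[(122,48),(352,78),(57,525),(293,558)]; B=np.array([(130,64),(130,-56),(-116,64),(-116,-56)],float)
W=np.array([onz(d,*px(*c),14)[:2] for c in C])
print(W.round(1),[np.linalg.norm(W[i]-W[j]).round(1) for i,j in((0,1),(2,3),(0,2),(1,3))])
A,_=cv2.estimateAffinePartial2D(B,W); sc=np.hypot(A[0,0],A[1,0]); yaw=np.arctan2(A[1,0],A[0,0])
R=np.array([[np.cos(yaw),-np.sin(yaw)],[np.sin(yaw),np.cos(yaw)]]); t=W.mean(0)-R@B.mean(0)
print('scale',sc,'yaw',yaw,'origin',t, 'resid',(W-(B@R.T+t)).round(1))
T=lambda P:(R.T@(np.array(P)[:2]-t)).round(1)
print('handle top',T([483.1,105.5]),'knob',T([446.5,141]))
print('index block top',[T(onz(d,*px(x,y),46)) for x,y in((312,400),(305,398))])
pickle.dump((R,t,yaw),open('pose.pkl','wb'))
# rule/index close-up
o=d['img'][200:270,270:320]; cv2.imwrite('pics/rule0.png',cv2.resize(o,None,fx=8,fy=8,interpolation=cv2.INTER_CUBIC))
# heights map around index
for v in range(232,249): print(v,[int(dep(d,u,v)[2]) for u in range(294,310)])
```

```text
[[624.9 149.8]
 [612.5  32.6]
 [383.6 176.6]
 [369.8  59. ]] [np.float64(117.9), np.float64(118.4), np.float64(242.7), np.float64(244.2)]
scale 0.988579066682923 yaw -0.1097241153681547 origin [490.32490433 101.2891652 ] resid [[-1.7 -0.8]
 [-0.9  1.2]
 [ 1.6 -1. ]
 [ 0.9  0.7]]
handle top [-7.6  3.4] knob [-47.9  34.7]
index block top [array([-37.8, -51.8]), array([-37.2, -48.3])]
232 [48, 46, 8, 11, 12, 44, 41, 43, 41, 43, 2, 2, 0, 1, 2, 2]
233 [45, 46, 13, 12, 17, 42, 37, 46, 42, 44, 0, 0, -2, 4, 0, -2]
234 [38, 41, 11, 13, 16, 40, 42, 41, 43, 43, -6, 2, 0, 0, 0, 2]
235 [16, 16, 13, 12, 11, 44, 40, 40, 41, 41, 1, 6, 0, 2, -1, -1]
236 [11, 16, 12, 10, 42, 47, 46, 48, 47, 44, 1, 3, 1, 0, 2, 0]
237 [14, 13, 14, 13, 48, 46, 43, 56, 56, 56, 46, 4, 0, 1, 0, 0]
238 [13, 14, 13, 12, 46, 48, 55, 59, 56, 51, 53, 5, 0, 0, 1, 1]
239 [13, 12, 13, 11, 46, 45, 57, 56, 55, 55, 50, -5, 0, 2, -5, -1]
240 [13, 14, 7, 12, 44, 45, 49, 54, 58, 54, 56, 2, -1, 0, 7, 0]
241 [14, 14, 13, 14, 46, 45, 48, 43, 57, 45, 46, 0, 0, 0, -5, -1]
242 [11, 10, 12, 14, 46, 40, 41, 44, 45, 45, 45, -1, 0, 0, -1, -5]
243 [12, 17, 12, 14, 44, 42, 44, 44, 43, 0, 1, 0, -2, -1, -2, 1]
244 [13, 15, 13, 13, 42, 42, 41, 37, 47, 0, 1, -2, 4, 2, 1, 0]
245 [13, 15, 12, 37, 40, 40, 43, 46, 41, 1, 2, 2, 1, -1, 0, -1]
246 [14, 14, 14, 42, 40, 41, 38, 39, 0, 0, 0, 1, 2, 2, -2, 0]
247 [16, 15, 15, 41, 42, 40, 40, 42, 0, -3, -1, 0, 1, 0, -1, 3]
248 [15, 13, 15, 40, 41, 39, 39, 42, -1, 2, 0, 1, 2, 0, 2, -2]
```

View pics/rule0.png

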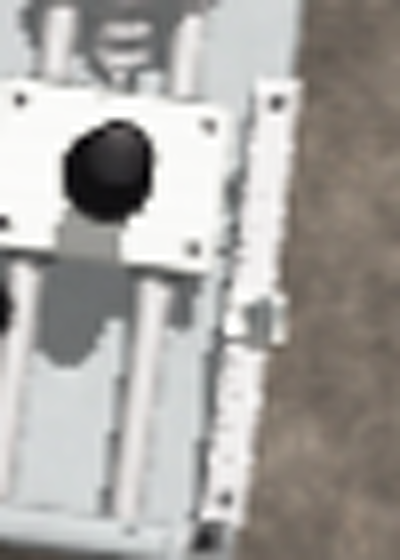

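Run:
```python
from h import *
d=pickle.load(open('top0.pkl','rb')); s=pickle.load(open('side0.pkl','rb'))
R,t,yaw=pickle.load(open('pose.pkl','rb')); T=lambda P:(R.T@(np.array(P)[:2]-t)).round(1)
g=cv2.cvtColor(d['img'],cv2.COLOR_BGR2GRAY)
px=lambda x,y:(240+(x+.5)/5-.5,160+(y+.5)/5-.5)
m=np.zeros_like(g); sub=g[205:240,262:302]; m[205:240,262:302]=((sub>225)|(sub<45))*255
m=cv2.morphologyEx(m,cv2.MORPH_OPEN,np.ones((5,5)))
c=max(cv2.findContours(m,0,2)[0],key=cv2.contourArea); r=cv2.minAreaRect(c); print(r,T(onz(d,*r[0],47)))
# index block: pixels with height>44 vs rule
P=[];Q=[]
for v in range(234,245):
    for u in range(296,307):
        p=dep(d,u,v); q=T(p)
        if p[2]>44 : P.append(q)
        if p[2]>49.5: Q.append(q)
P=np.array(P);Q=np.array(Q);print('blk',P.min(0),P.max(0),P.mean(0),'screw',Q.min(0),Q.max(0),Q.mean(0))
# side handle
gs=cv2.cvtColor(s['img'],cv2.COLOR_BGR2GRAY); ms=np.zeros_like(gs); ms[198:235,254:275]=(gs[198:235,254:275]<50)*255
n,l,st,ce=cv2.connectedComponentsWithStats(ms); i=1+st[1:,4].argmax(); print(st[i],ce[i])
u0=ce[i][0]; v0=st[i,1]
for v,z in((v0,112),(v0+8,95)): 
    print('side onz',onz(s,u0,v,z).round(1),T(onz(s,u0,v,z)),dep(s,u0,v+2).round(1))
w=lambda x,y,z:np.r_[R@[x,y]+t,z]
print('side proj handle/index/pointer',proj(s,[w(0,0,95),w(-38,-45,46),w(0,-43,46)]))
print('top proj handle112',proj(d,[w(0,0,112)]),'knob35',proj(d,[w(-48,36,90)]))
```

```text
((289.0, 222.5), (19.0, 16.0), 90.0) [ -0.8 -15.1]
blk [-48.4 -57.4] [-27.5 -41.1] [-37.50833333 -48.84375   ] screw [-41.7 -55.9] [-31.8 -45.6] [-36.35789474 -50.62631579]
[254 198  21  37 538] [263.83271375 212.66914498]
side onz [491.5 130.7 112. ] [-2.1 29.3] [485.8 355.3   2.9]
side onz [491.3 129.6  95. ] [-2.2 28.3] [492.2  90.4 109.8]
side proj handle/index/pointer [[263.05296457 212.39961034]
 [240.39787522 245.15936203]
 [260.42069524 245.70683371]]
top proj handle112 [[284.50437429 218.94722035]] knob35 [[265.92595487 238.15986271]]
```

```bash
cat >> h.py <<'E'
from scipy.spatial.transform import Rotation as Ro
def rel(P,yaw_tool=None):
    """row numbers (before 1-limit) to bring TCP to P with tool y at world angle, from now"""
    o=env.observe(); M=Ro.from_rotvec(o['eef_rot']); s=M.inv().apply(np.array(P)-o['eef_pos'])/300
    a=np.zeros(3)
    if yaw_tool is not None:
        y=np.array([np.cos(yaw_tool),np.sin(yaw_tool),0]); z=np.array([0,0,-1.]); x=np.cross(y,z)
        a=(M.inv()*Ro.from_matrix(np.c_[x,y,z])).as_rotvec()/(np.pi/4)
    print('row',s.round(4),a.round(4),'pos',o['eef_pos'].round(1),'t',o['time_s'],'F',o['contact_force'].round(1),'open',round(o['opening'],1),'grip',round(o['grasp_force'],1))
def tw(x,y,z):
    R,t,_=pickle.load(open('pose.pkl','rb')); return np.r_[R@[x,y]+t,z]
def yawt(): return pickle.load(open('pose.pkl','rb'))[2]
E
python3 - <<'E'
from h import *
d=pickle.load(open('top0.pkl','rb'))
H={}
for v in range(0,420,2):
    for u in range(0,560,2):
        if d['range_z'][v,u]>0:
            p=dep(d,u,v); k=(int(p[0]//60*60),int(p[1]//60*60))
            if 200<=k[0]<=620 and 0<=k[1]<=700: H[k]=max(H.get(k,0),int(p[2]))
print(sorted(H.items()))
rel(tw(-52,6,175),np.pi+yawt())
E
```

```text
[((240, 0), 17), ((240, 60), 9), ((240, 120), 21), ((240, 180), 23), ((240, 240), 4), ((240, 300), 4), ((240, 360), 23), ((240, 420), 131), ((240, 480), 336), ((240, 540), 420), ((240, 600), 359), ((240, 660), 272), ((300, 0), 6), ((300, 60), 5), ((300, 120), 5), ((300, 180), 20), ((300, 240), 17), ((300, 300), 146), ((300, 360), 41), ((300, 420), 124), ((300, 480), 126), ((300, 540), 38), ((300, 600), 309), ((360, 0), 45), ((360, 60), 48), ((360, 120), 49), ((360, 180), 4), ((360, 240), 17), ((360, 300), 68), ((360, 360), 9), ((360, 420), 107), ((360, 480), 107), ((360, 540), 9), ((360, 600), 100), ((360, 660), 124), ((420, 0), 58), ((420, 60), 105), ((420, 120), 102), ((420, 180), 4), ((420, 240), 16), ((420, 300), 49), ((420, 360), 4), ((420, 420), 4), ((420, 480), 120), ((420, 540), 122), ((420, 600), 120), ((420, 660), 153), ((480, 0), 45), ((480, 60), 115), ((480, 120), 50), ((480, 180), 5), ((480, 240), 181), ((480, 300), 184), ((480, 360), 184), ((480, 420), 185), ((480, 480), 189), ((480, 540), 187), ((480, 600), 124), ((480, 660), 202), ((540, 0), 72), ((540, 60), 124), ((540, 120), 75), ((540, 180), 4), ((540, 240), 211), ((540, 300), 215), ((540, 360), 213), ((540, 420), 214), ((540, 480), 218), ((540, 540), 220), ((540, 600), 297), ((540, 660), 309), ((600, 0), 75), ((600, 60), 121), ((600, 120), 71), ((600, 180), 355), ((600, 240), 293), ((600, 300), 252), ((600, 360), 290), ((600, 420), 292), ((600, 480), 277), ((600, 540), 254), ((600, 600), 271), ((600, 660), 314)]
row [1.1996 1.3278 0.2545] [ 1.5000e-03 -1.3000e-03  1.6267e+00] pos [264.5 620.6 250.7] t 0.1 F [-1.3 -0.   0.1] open 87.4 grip 0.0
```

```bash
python3 -m jog '[[[0.1,0.11,0,0,0,0.135,0],[0.2,0.22,0,0,0,0.27,0],[0.3,0.33,0,0,0,0.4,0],[0.4,0.44,0,0,0,0.54,0],[0.5,0.55,0,0,0,0.67,0],[0.6,0.66,0,0,0,0.8,0],[0.6,0.66,0,0,0,0.8,0]]]' 10; python3 -c "
from h import *
rel(tw(-52,6,175),np.pi+yawt())"
```

```text
time_s: 0.68
eef_pos: [352.8, 363.9, 251.5]
eef_rot: [2.726, -1.559, -0.0]
contact_force: [-0.5, -1.3, -1.2]
opening: 46.7
grasp_force: 0.0
row [0.8671 0.1757 0.2554] [ 1.10e-03 -7.00e-04  8.17e-01] pos [352.8 363.9 251.5] t 0.6833 F [-0.5 -1.3 -1.2] open 46.7 grip 0.0
```

```bash
python3 -m jog '[[[0.14,0.03,0,0,0,0.14,0],[0.28,0.06,0,0,0,0.28,0],[0.42,0.09,0,0,0,0.42,0],[0.56,0.12,0.05,0,0,0.56,0],[0.7,0.15,0.1,0,0,0.7,0],[0.82,0.17,0.18,0,0,0.817,0],[0.867,0.176,0.255,0,0,0.817,0],[0.867,0.176,0.255,0,0,0.817,0],[0.867,0.176,0.255,0,0,0.817,0]]]'; python3 -c "
from h import *
d=snap('top'); cv2.imwrite('pics/t1.png',cv2.resize(d['img'][120:300,200:400],None,fx=3,fy=3))
rel(tw(-52,6,90),np.pi+yawt())
rel(tw(-52,60,90),np.pi+yawt())"
```

```text
time_s: 1.43
eef_pos: [440.4, 116.2, 173.6]
eef_rot: [2.1, -2.332, -0.0]
contact_force: [0.5, 0.7, 1.4]
opening: 0.4
grasp_force: 0.0
row [0.0156 0.0043 0.2829] [ 0.0008 -0.0012  0.0089] pos [441.1 117.5 174.9] t 1.4833 F [-0.4  0.6  0.7] open 0.2 grip 0.0
row [-0.1644  0.003   0.2828] [ 0.0008 -0.0012  0.0089] pos [441.1 117.5 174.9] t 1.4833 F [-0.4  0.6  0.7] open 0.2 grip 0.0
```

View pics/t1.png

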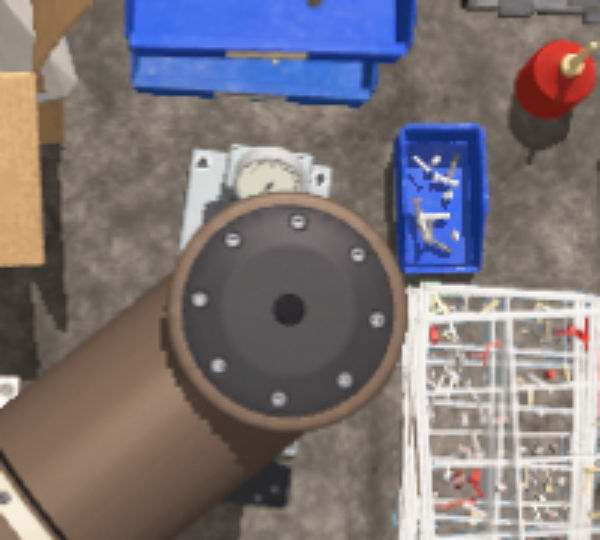

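The arm hides the tester from the top camera, but the bystanders are clear. Next: descend and push the lever.

```bash
python3 -m jog '[[[0.01,0,0.1,0,0,0,0],[0.01,0,0.2,0,0,0,0],[0.01,0,0.28,0,0,0,0],[0.01,0,0.28,0,0,0,0],[-0.02,0,0.28,0,0,0,0],[-0.05,0,0.28,0,0,0,0],[-0.08,0,0.28,0,0,0,0],[-0.11,0,0.28,0,0,0,0],[-0.14,0,0.285,0,0,0,0],[-0.17,0,0.287,0,0,0,0],[-0.17,0,0.287,0,0,0,0]]]'; python3 -c "
from h import *
rel(tw(-52,90,78),np.pi+yawt())"
```

```text
time_s: 2.4
eef_pos: [446.5, 170.6, 89.1]
eef_rot: [-2.106, 2.33, 0.0]
contact_force: [-0.7, -0.2, 0.2]
opening: 0.6
grasp_force: 0.2
row [-0.0865  0.0021  0.0371] [-0.0007  0.0009  0.0113] pos [446.5 170.6  89.1] t 2.4 F [-0.7 -0.2  0.2] open 0.6 grip 0.2
```

```bash
python3 -m jog '[[[-0.02,0,0.01,0,0,0,0],[-0.04,0,0.015,0,0,0,0],[-0.06,0,0.022,0,0,0,0],[-0.075,0,0.03,0,0,0,0],[-0.085,0,0.035,0,0,0,0],[-0.088,0,0.04,0,0,0,0],[-0.088,0,0.043,0,0,0,0],[-0.088,0,0.043,0,0,0,0],[-0.088,0,0.043,0,0,0,0]]]'; python3 -c "
from h import *
d=snap('side'); cv2.imwrite('pics/s1.png',cv2.resize(d['img'][130:290,170:370],None,fx=3.5,fy=3.5,interpolation=cv2.INTER_CUBIC))
rel(tw(-52,90,78),np.pi+yawt())"
```

```text
time_s: 3.15
eef_pos: [449.0, 195.1, 76.1]
eef_rot: [-2.105, 2.332, 0.0]
contact_force: [-0.5, -0.8, -0.9]
opening: 0.8
grasp_force: 0.1
row [-0.0046  0.002  -0.0062] [-0.0003  0.0004  0.0097] pos [448.9 195.   76.2] t 3.2 F [-0.1 -0.5  0.3] open 0.5 grip 0.0
```

View pics/s1.png

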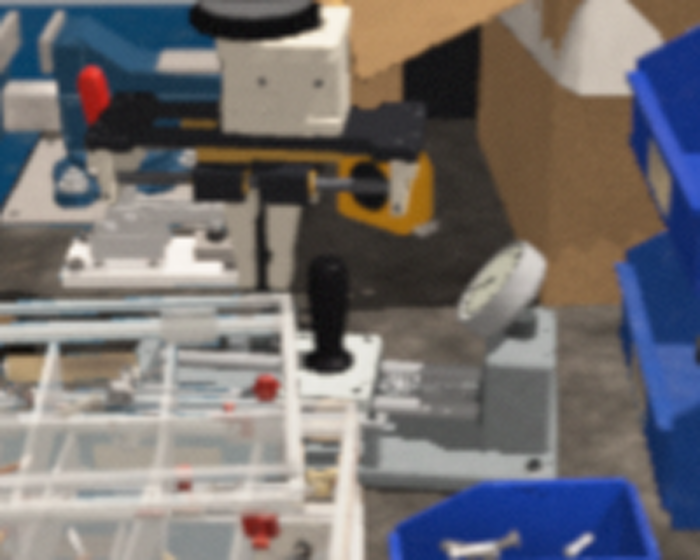

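The side view shows the knob gone from its locked spot, near (241,205) in the full frame. The handle is still home and the fingers are outboard. I'll press slightly further, then raise the hand and move away to check from the top.

```bash
python3 -m jog '[[[-0.005,0,0.005,0,0,0,0],[-0.01,0,0.012,0,0,0,0],[-0.012,0,0.016,0,0,0,0],[-0.012,0,0.016,0,0,0,0]]]'; python3 -m jog '[[[0,0,-0.1,0,0,0,45],[0,0,-0.2,0,0,0,45],[-0.1,0,-0.36,0,0,0,45],[-0.2,0,-0.36,0,0,0,45],[-0.35,0,-0.36,0,0,0,45],[-0.45,0,-0.36,0,0,0,45],[-0.45,0,-0.36,0,0,0,45]]]'; python3 -c "
from h import *
d=snap('top'); pickle.dump(d,open('top2.pkl','wb')); cv2.imwrite('pics/t2.png',cv2.resize(d['img'][160:280,200:340],None,fx=5,fy=5,interpolation=cv2.INTER_CUBIC))
rel(tw(0,0,89),np.pi+yawt())"
```

```text
time_s: 3.53
eef_pos: [449.0, 196.6, 73.1]
eef_rot: [2.105, -2.329, 0.003]
contact_force: [-6.6, -11.8, 31.5]
opening: 0.2
grasp_force: 16.8
time_s: 4.12
eef_pos: [464.1, 338.3, 179.6]
eef_rot: [-2.106, 2.327, 0.0]
contact_force: [0.9, 0.6, 0.6]
opening: 41.0
grasp_force: 0.0
row [ 0.7684 -0.168   0.2992] [-0.0003  0.0006  0.0127] pos [463.1 335.6 178.9] t 4.1667 F [-1.  -0.9 -0.2] open 43.2 grip 0.0
```

View pics/t2.png

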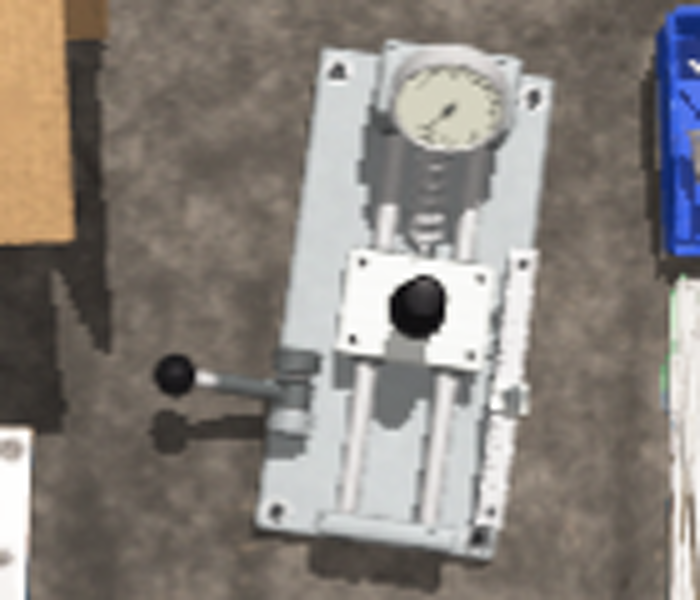

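The lever is at its stop, with the knob at crop (175,373), and the carriage is still home. Now I'll measure carriage to index in one common plane, z≈46.

Run:
```python
from h import *
d=pickle.load(open('top2.pkl','rb'))
R,t,yaw=pickle.load(open('pose.pkl','rb')); T=lambda P:(R.T@(np.array(P)[:2]-t)).round(1)
px=lambda x,y:(200+(x+.5)/5-.5,160+(y+.5)/5-.5)
S=[(363,263),(481,279),(352,339),(471,355)]
print('plate screws',[T(onz(d,*px(*c),47)) for c in S],np.mean([T(onz(d,*px(*c),47)) for c in S],0))
print('knob',T(onz(d,*px(175,373),54)),'knob tw',tw(-48,111,52))
for y in(-41,-43,-45,-47,-49,-52,-55,-57):
    xs=np.arange(-60,13,2); p=proj(d,[tw(x,y,46) for x in xs])
    v=cv2.remap(d['img'].mean(2).astype(np.float32),p[:,0].astype(np.float32)[None],p[:,1].astype(np.float32)[None],1)[0]
    print(y,dict(zip(xs.tolist(),v.astype(int).tolist())))
```

```text
plate screws [array([18.7, 28.7]), array([ 18.7, -29.4]), array([-18.7,  29.1]), array([-18.8, -29.2])] [-0.025 -0.2  ]
knob [-46.8 111.5] knob tw [454.76851253 216.87784545  52.        ]
-41 {-60: 148, -58: 153, -56: 149, -54: 139, -52: 129, -50: 132, -48: 122, -46: 117, -44: 127, -42: 167, -40: 194, -38: 198, -36: 179, -34: 174, -32: 174, -30: 154, -28: 121, -26: 154, -24: 166, -22: 164, -20: 154, -18: 153, -16: 132, -14: 128, -12: 116, -10: 118, -8: 151, -6: 155, -4: 143, -2: 134, 0: 135, 2: 146, 4: 133, 6: 135, 8: 146, 10: 158, 12: 166}
-43 {-60: 203, -58: 200, -56: 196, -54: 189, -52: 173, -50: 175, -48: 194, -46: 170, -44: 167, -42: 242, -40: 241, -38: 232, -36: 211, -34: 208, -32: 222, -30: 224, -28: 215, -26: 207, -24: 199, -22: 189, -20: 173, -18: 198, -16: 168, -14: 176, -12: 191, -10: 197, -8: 207, -6: 213, -4: 203, -2: 190, 0: 186, 2: 200, 4: 188, 6: 191, 8: 199, 10: 207, 12: 214}
-45 {-60: 229, -58: 226, -56: 223, -54: 226, -52: 206, -50: 212, -48: 225, -46: 199, -44: 173, -42: 248, -40: 244, -38: 228, -36: 209, -34: 214, -32: 242, -30: 245, -28: 238, -26: 234, -24: 234,
[... 1259 characters left out ...]
8: 161, -56: 164, -54: 163, -52: 162, -50: 164, -48: 174, -46: 132, -44: 135, -42: 142, -40: 144, -38: 144, -36: 144, -34: 154, -32: 188, -30: 210, -28: 195, -26: 171, -24: 192, -22: 181, -20: 168, -18: 162, -16: 164, -14: 162, -12: 180, -10: 184, -8: 176, -6: 172, -4: 195, -2: 179, 0: 168, 2: 166, 4: 172, 6: 172, 8: 181, 10: 181, 12: 175}
-57 {-60: 115, -58: 109, -56: 117, -54: 123, -52: 126, -50: 127, -48: 134, -46: 117, -44: 160, -42: 204, -40: 206, -38: 186, -36: 168, -34: 170, -32: 192, -30: 199, -28: 155, -26: 125, -24: 119, -22: 111, -20: 105, -18: 107, -16: 120, -14: 121, -12: 133, -10: 135, -8: 128, -6: 124, -4: 126, -2: 116, 0: 111, 2: 118, 4: 130, 6: 133, 8: 137, 10: 135, 12: 131}
```

```bash
python3 -m jog '[[[0.1,-0.02,0,0,0,0.013,45],[0.22,-0.05,0,0,0,0.013,45],[0.34,-0.075,0,0,0,0.013,45],[0.46,-0.1,0,0,0,0.013,45],[0.58,-0.13,0,0,0,0.013,45],[0.7,-0.155,0,0,0,0.013,45],[0.755,-0.168,0,0,0,0.013,45],[0.755,-0.168,0,0,0,0.013,45],[0.755,-0.168,0,0,0,0.013,45],[0.755,-0.168,0,0,0,0.013,45]]]'; python3 -c "
from h import *
rel(tw(0,0,101),np.pi+yawt())"
```

```text
time_s: 5.0
eef_pos: [489.9, 102.2, 179.3]
eef_rot: [-2.092, 2.343, 0.0]
contact_force: [0.0, 0.6, -0.5]
opening: 45.1
grasp_force: 0.0
row [ 0.0028 -0.0017  0.2609] [-0.0002  0.0003 -0.0043] pos [489.9 102.2 179.3] t 5.0 F [ 0.   0.6 -0.5] open 45.1 grip 0.0
```

Aligned to within 1 mm. Descend and grip gently.

```bash
python3 -m jog '[[[0.003,-0.002,0.08,0,0,0,45],[0.003,-0.002,0.16,0,0,0,45],[0.003,-0.002,0.22,0,0,0,45],[0.003,-0.002,0.26,0,0,0,45],[0.003,-0.002,0.26,0,0,0,45],[0.003,-0.002,0.26,0,0,0,45]]]'; python3 -c "
from h import *
rel(tw(0,0,101))"; python3 -m jog '[[[0,0,0,0,0,0,10],[0,0,0,0,0,0,10],[0,0,0,0,0,0,10],[0,0,0,0,0,0,10],[0,0,0,0,0,0,10],[0,0,0,0,0,0,10],[0,0,0,0,0,0,10],[0,0,0,0,0,0,10],[0,0,0,0,0,0,10]]]' 30;  python3 -c "
from h import *
rel(tw(0,0,101)); rel(tw(-36,0,101))"
```

```text
time_s: 5.5
eef_pos: [490.2, 102.0, 100.9]
eef_rot: [2.094, -2.34, -0.0]
contact_force: [-0.5, -0.4, 0.2]
opening: 45.2
grasp_force: 0.0
row [ 0.0023 -0.0006 -0.0003] [0. 0. 0.] pos [490.2 102.  100.9] t 5.5 F [-0.5 -0.4  0.2] open 45.2 grip 0.0
time_s: 6.25
eef_pos: [490.0, 101.7, 101.9]
eef_rot: [-2.093, 2.343, 0.001]
contact_force: [-5.3, 3.2, 6.9]
opening: 22.1
grasp_force: 30.0
row [ 0.0013 -0.0014  0.0031] [0. 0. 0.] pos [490.  101.7 101.9] t 6.25 F [-5.3  3.2  6.9] open 22.1 grip 30.0
row [0.0017 0.1186 0.0031] [0. 0. 0.] pos [490.  101.7 101.9] t 6.25 F [-5.3  3.2  6.9] open 22.1 grip 30.0
```

```bash
python3 -m jog '[[[0,0.01,0,0,0,0,10],[0,0.02,0,0,0,0,10],[0,0.03,0,0,0,0,10],[0,0.04,0,0,0,0,10],[0,0.05,0,0,0,0,10],[0,0.06,0,0,0,0,10],[0,0.07,0,0,0,0,10],[0,0.08,0,0,0,0,10],[0,0.09,0,0,0,0,10],[0,0.098,0,0,0,0,10],[0,0.1,0,0,0,0,10],[0,0.1,0,0,0,0,10],[0,0.1,0,0,0,0,10]]]'; python3 -c "
from h import *
rel(tw(-36.4,0,101))
d=snap('side'); pickle.dump(d,open('side3.pkl','wb'))
t=snap('top'); pickle.dump(t,open('top3.pkl','wb'))
a=cv2.resize(d['img'][170:270,200:330],None,fx=6,fy=5.5,interpolation=cv2.INTER_CUBIC); cv2.imwrite('pics/s3.png',a)"
```

```text
time_s: 7.33
eef_pos: [462.0, 105.1, 102.0]
eef_rot: [-2.092, 2.34, -0.002]
contact_force: [6.8, -2.2, -1.5]
opening: 22.0
grasp_force: 30.0
row [0.0023 0.0261 0.0032] [0. 0. 0.] pos [462.  105.1 102. ] t 7.3333 F [ 6.8 -2.2 -1.5] open 22.0 grip 30.0
```

View pics/s3.png

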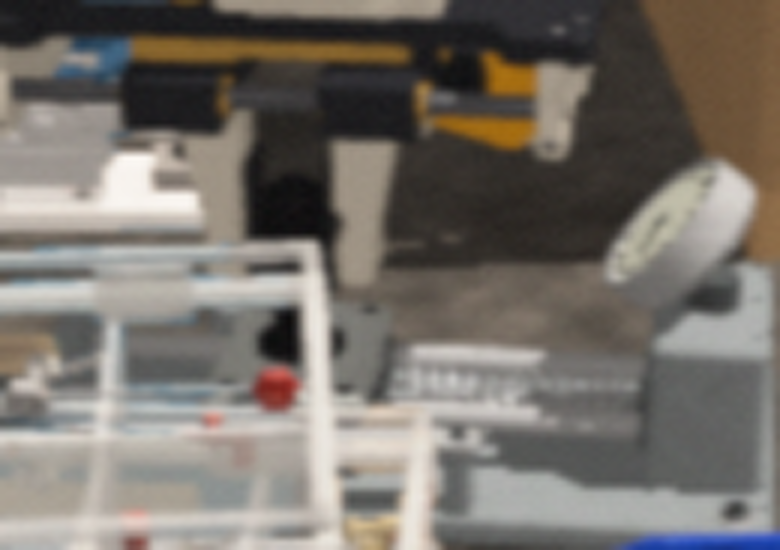

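The fingers hold the handle and the carriage has moved. Its right edge is now at crop (392,305), and the rack hides the index. I'll check the travel numerically from that edge before the last 8 mm.

Run:
```python
from h import *
for f,x0,x1 in(('side0',10,40),('side3',-20,14)):
    d=pickle.load(open(f+'.pkl','rb'))
    for y in(-20,-10,0,10,20):
        xs=np.arange(x0,x1,.5); p=proj(d,[tw(x,y,47) for x in xs]).astype(np.float32)
        v=cv2.remap(d['img'].mean(2).astype(np.float32),p[:,0][None],p[:,1][None],1)[0]
        print(f,y,v[::4].astype(int).tolist(),'edge',xs[np.argmin(np.convolve(v,[1,1,1,1,-1,-1,-1,-1],'valid'))]+1.75, xs[np.argmax(np.convolve(v,[1,1,1,1,-1,-1,-1,-1],'valid'))]+1.75)
```

```text
side0 -20 [224, 224, 222, 215, 205, 201, 207, 208, 183, 136, 118, 140, 152, 144, 144] edge 27.25 31.25
side0 -10 [204, 216, 224, 226, 225, 222, 219, 215, 192, 141, 104, 114, 135, 152, 168] edge 27.25 33.25
side0 0 [70, 114, 173, 212, 224, 224, 222, 215, 187, 145, 136, 158, 173, 176, 177] edge 26.75 12.75
side0 10 [41, 94, 168, 215, 225, 223, 222, 216, 186, 137, 131, 144, 149, 150, 147] edge 26.75 12.75
side0 20 [173, 204, 220, 225, 226, 224, 222, 214, 186, 143, 113, 105, 104, 105, 106] edge 26.75 11.75
side3 -20 [213, 224, 206, 153, 119, 110, 108, 116, 116, 109, 90, 76, 92, 122, 135, 146, 165] edge -14.75 4.75
side3 -10 [223, 209, 164, 129, 121, 120, 119, 116, 115, 109, 95, 83, 99, 126, 139, 154, 168] edge -16.25 4.75
side3 0 [209, 155, 92, 87, 111, 120, 120, 119, 116, 107, 93, 88, 102, 119, 137, 160, 175] edge -17.75 8.75
side3 10 [172, 83, 50, 86, 114, 120, 118, 118, 114, 104, 84, 80, 92, 100, 113, 128, 134] edge -18.25 -14.25
side3 20 [129, 103, 108, 117, 120, 120, 119, 118, 116, 112, 106, 106, 105, 103, 101, 99, 97] edge -18.25 -15.75
```

Side-view travel is about 27.8 mm against 28.2 mm from the TCP, so they agree. Pull the remaining 8 mm.

```bash
python3 -m jog '[[[0,0.008,0,0,0,0,10],[0,0.016,0,0,0,0,10],[0,0.023,0,0,0,0,10],[0,0.026,0,0,0,0,10],[0,0.026,0,0,0,0,10],[0,0.026,0,0,0,0,10],[0,0.026,0,0,0,0,10],[0,0.026,0,0,0,0,10]]]'
python3 - <<'E'
from h import *
rel(tw(-36.4,0,101))
d=snap('side'); pickle.dump(d,open('side4.pkl','wb'))
for y in(0,10,20):
    xs=np.arange(-20,8,2); p=proj(d,[tw(x,y,47) for x in xs]).astype(np.float32)
    print(y,dict(zip(xs.tolist(),cv2.remap(d['img'].mean(2).astype(np.float32),p[:,0][None],p[:,1][None],1)[0].astype(int).tolist())))
w=[tw(-36,-43,46)]; print(proj(d,w))
cv2.imwrite('pics/s4.png',cv2.resize(d['img'][220:265,215:275],None,fx=13,fy=13,interpolation=cv2.INTER_CUBIC))
E
```

```text
time_s: 8.1
eef_pos: [454.4, 105.9, 102.0]
eef_rot: [-2.092, 2.34, -0.002]
contact_force: [8.6, -3.7, -1.2]
opening: 21.8
grasp_force: 30.0
row [0.0023 0.0008 0.0032] [0. 0. 0.] pos [454.4 105.9 102. ] t 8.1 F [ 8.6 -3.7 -1.2] open 21.8 grip 30.0
0 {-20: 215, -18: 178, -16: 135, -14: 119, -12: 116, -10: 111, -8: 101, -6: 93, -4: 102, -2: 124, 0: 147, 2: 165, 4: 174, 6: 178}
10 {-20: 191, -18: 141, -16: 120, -14: 118, -12: 116, -10: 110, -8: 92, -6: 81, -4: 93, -2: 100, 0: 108, 2: 120, 4: 140, 6: 142}
20 {-20: 153, -18: 127, -16: 119, -14: 117, -12: 117, -10: 113, -8: 105, -6: 96, -4: 94, -2: 99, 0: 103, 2: 105, 4: 105, 6: 104}
[[241.62335532 244.67621501]]
```

View pics/s4.png

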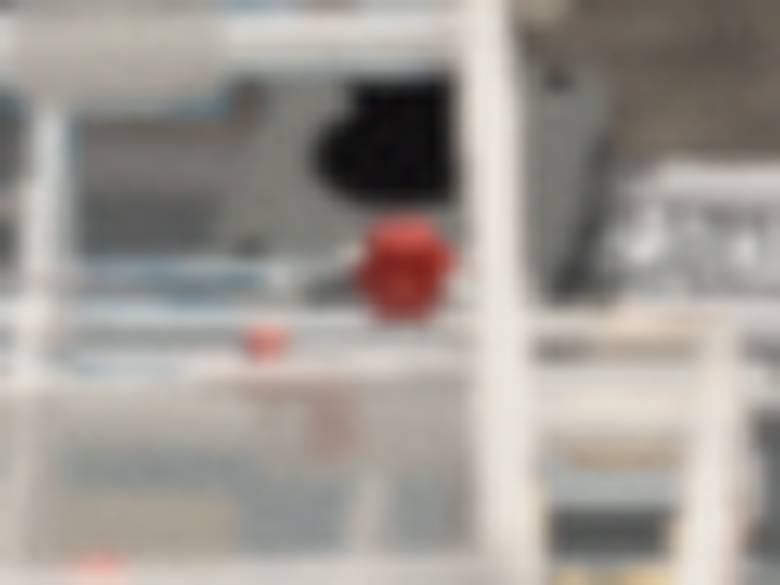

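The rack hides the pointer and mark in this view. The carriage edge is at about -9 mm, so the travel is about 36 mm, which matches the TCP and the 9 N load. Handing in.

```bash
python3 -c "
from cell import env
print(env.hand_in())"
```

```text
the job is handed in; nothing more can be done
None
```

I handed the job in with the lever at its free stop and the carriage held by its handle about 36 mm out, where I measured the index mark; a rack hid pointer and mark from the side camera, so their alignment is measured (to about 1 mm), not seen, and the hand-in returned no verdict.

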